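# Set the zero stop of a burr grinder by feel

### The arm

A 6-joint arm with a two-finger parallel gripper is mounted at the origin on a cart in front of the work surface, level with it; the furniture and walls round the work are solid. World frame = base frame: x ahead of the robot, y to its left, z up, the work surface at z = 0. Lengths are in mm, angles in rad, forces in N, time in s.
With the tool pointing down it reaches from about 350 to 975 mm from the base axis. Payload 17.4 kg.
Tool frame: the origin (TCP) lies on the centre line of the jaws, within the pads' length; the fingertips stand 22 mm ahead of it and the grasp point (between the pads) lies 3 mm ahead of it (manip.tip_extent is the distance from the TCP to the fingertips, in mm); z points along the fingers, y is the direction in which the jaws open and shut (so a half turn about z gives the same grasp; the last joint's range is limited). The gripper opens to 85 mm and grips with 20 to 120 N. Pads are 22 mm wide; open, the fingers measure 114 mm over their backs; the gripper's body (76 mm by 85 mm) begins 54 mm behind the grasp point. The pads swing forward as they close: fully open they stand 13 mm farther back than shut.
Start: joints at [-1.36, 0.116, 1.442, -0, 1.584, -0.038], TCP at [166.203, -654.224, 253.303] pointing down, gripper open.
Joint ranges: [-2.83, 2.83], [-0.83, 2.19], [0.07, 2.5], [-1.14, 4.28], [0.01, 3], [-2.97, 2.97]. Speed limits (rad/s): [1.89, 1.89, 2.22, 3.14, 3.14, 3.14].

### API

Orientations are given as a rotation vector (axis times angle).
In Python, from station import monitor, read_camera, job, manip gives the robot as it stands.
- The arm moves only by the shell command python3 -m handwheel 'ROWS'. ROWS is JSON, a list of rows, each an object of numbers: "rx", "ry", "rz": the turn, a rotation vector about the tool's x, y, z in rad; "dx", "dy", "dz": the shift along the tool's x, y, z in mm; "grip": the closure, from -1 (fully open) to 1 (shut), so that 0 is half open. In form: [{"rx": .., "ry": .., "rz": .., "dx": .., "dy": .., "dz": .., "grip": ..}, ...]. A call has 1 to 10 rows; each row shifts and turns the commanded pose from where the row before left it, along the tool's axes as they then stand; what a row does not reach is not made up. A row lasts 1/12 s, in which the tool goes at most 41.7 mm and 7.16 degrees, less where a joint would pass 70% of its speed; a pose out of reach is approached as far as the arm can. A call is refused whole if a number of a shift passes 41.7 or a number of a turn 0.125, either way. A call with a gripper value outside its range is refused whole. The fingers move at their own pace and stop on an object; the grip force is fixed at half the most. Time passes only in rows, so rows that do not move let the fingers close. It gives the time, the measured TCP pose, the force and the opening at its end, in the units of the state.
- monitor.read_state(): the state, without advancing time (a new reading comes with each control period).
- read_camera(name): name is "scene" or "top" or "wrist"; returns a dict with "pixels" (480x640x3 uint8, blue, green, red), "K" (3x3 intrinsics, pixels), "rvec" (rotation vector, rad) and "tvec" (3), from world to camera coordinates, as OpenCV has them; the wrist camera has in their place "hand_eye" (4x4, takes a point from camera to tool coordinates, whose origin is the TCP and whose axes are the flange's). Camera axes: x right, y down, z forward; pixel columns grow to the right and rows downward; lengths in mm; the calibration is good to about 2 mm. A picture is of the moment at which its call begins: read the wrist's pose just before it. There is no depth.
- job.finish_job(): hands the job in, once; it reports no verdict.
The state is a dict: "clock": time; "q": joint angles; "joint_velocities": joint speeds; "effort": joint torques, N m; "eef_pos": TCP position; "eef_rot": TCP orientation; "contact_force": force on the tool from outside, world axes, zero at the start; "moment": the same for the moment, N m; "width": finger opening in mm.
Only numpy, scipy, OpenCV 4.12 (cv2) and the standard library are available. Lean on these libraries where they do the work, as an engineer would, in place of code of your own. Each camera call takes 0.05 s, during which the arm holds its last target. There are 200 camera calls.

### The job

The burr grinder has just been cleaned, so its zero stop has to be set again. Press the adjusting lever round towards the stop pin until you feel the burrs meet and the resistance firms up, without forcing it, and leave it there; then slide the stop pin up snug against the lever to mark how far it went, without pushing the lever back off the burrs. Finally swing the lever all the way back to its open end, so that the burrs stand clear, leave the stop where you set it, and disturb nothing else around.

Things in the scene. Friction and masses are not known exactly. Their poses are not given: they have to be found in the camera images.
- grinder: burr grinder, foot 205 x 130 mm, 223 mm tall, stands firm, no hopper on it: black base, aluminium motor column at the back, round head (flange radius 74 mm, top at z = 178 mm, engraved scale). Origin: centre of the underside, under the vertical axis about which lever and stop turn; -x is its front. Scale angle q points along (-cos(q-0.8), sin(q-0.8)) in its frame: q = 0.8 is straight to the front
- adjuster: black ribbed collar (radius 56 mm, z = 190 to 217 mm) with its lever, a 10 mm round steel bar at z = 204 mm. Origin on the turning axis at z = 0. Friction holds it where it is left: 4 to 5 N at the knob slides it. Once the burrs meet, the force rises by about 2 N per mm of knob travel: 3 N above sliding is firm, 13 N above spoils the burrs. Let go, it springs back 5 mm at most, still on the burrs
- lever_angle (a joint): scale angle q of the lever's bar, rad: 0 at the open end (a post stops it there), growing clockwise seen from above as it is pressed towards the stop pin. Where the burrs meet cannot be seen and differs every time: somewhere between 0.75 and 1.15
- stop_angle (a joint): scale angle q of the stop pin's centre minus 1.6 rad (so q = 1.6 + stop_angle; it can go from -1.2 to 0.15). At the start it is well beyond the point where the burrs meet; snug against the lever, 1.6 + stop_angle is 0.127 more than lever_angle
- lever_knob (a point): centre of the black ball knob (diameter 26 mm) on the lever's end, 140 mm from the turning axis, at z = 205 mm; nothing but the cup far below and the stop pin lies near it
- lever_face (a point): point on the side of the lever's bar that faces the stop pin, 95 mm from the turning axis, z = 204 mm
- stop_pin_top (a point): centre of the top of the stop pin: upright dark knurled steel pin, diameter 14 mm, z = 181 to 223 mm, 95 mm from the turning axis, on a flat arm 12 mm wide (z = 181 to 186 mm) from a ring under the collar. Pushed sideways it slides round the axis (about 1.5 N) and stays where it is left. Pushed against the lever's bar with more than about 6 N it drives the lever back off the burrs
- stop_face (a point): point on the side of the stop pin that faces the lever, z = 204 mm; it meets lever_face when the pin is snug against the lever
- open_end (a point): point over the scale where the centre of the ball knob stands when the lever is at its open end (lever_angle 0), z = 205 mm
- burr_chamber: the closed chamber in the grinder's head with the burrs, on the turning axis, not visible from outside; its pose is fixed in the grinder and says nothing about where the burrs meet. Origin on the turning axis at z = 0
- steel_cup: plain steel beaker, 74 mm wide, 99 mm tall, standing on the grinder's base under the spout; its rim is at z = 124 mm, so fingers working at the lever stay above it. Origin: centre of its underside
- rice_bowl: white bowl, 115 mm wide, 54 mm tall, in front to the left. Origin: centre of its underside
- onion: onion, 83 mm wide, 94 mm tall, to the left of the grinder. Origin: centre of its underside
- starch_pot: small tub, 72 mm wide, 72 mm tall, to the right of the grinder. Origin: centre of its underside

How it is judged (in metres and radians):
On the way, in this order (a step that is already met when the one before it is completed fails the run):
1. the lever has been pressed until the burrs meet firmly, with the stop pin still away from it (contact force between adjuster and burr_chamber above 7 N and horizontal distance between stop_face and lever_face above 0.006 m), for 0.1 s.
2. the stop pin is snug against the lever, which still rests on the burrs (horizontal distance between stop_face and lever_face below 0.004 m and contact force between adjuster and burr_chamber above 2 N), for 0.3 s.
At the end, for the whole second after the job is handed in: the lever is back within 0.12 rad (17 mm at the knob) of its open end, and the stop stays where it was set against the lever, between 0.8 and 1.42 rad on the scale (stop_angle -0.8 to -0.18) (value of joint lever_angle below 0.12 rad and value of joint stop_angle between -0.8 and -0.18 rad); the robot touches nothing.
It fails at once if the burrs are forced together (more than 13 N at the knob above the sliding force; 36 N between the burrs) (contact force between adjuster and burr_chamber above 36 N).
It fails at once if the stop is shifted while the lever is away from the burrs (below 0.7 rad) (value of joint lever_angle below 0.7 rad and (velocity of joint stop_angle above 0.05 rad/s or velocity of joint stop_angle below -0.05 rad/s)).
It fails at once if the cup, the bowl, the onion or the tub is shifted by more than 20 mm (distance of any of steel_cup, rice_bowl, onion, starch_pot from where it was at the start of the episode above 0.02 m).
It also fails if it takes over 67 s, if anything falls off the work surface, if the arm or the gripper's body presses on something with over 40 N, if the wrist force passes 120 N, or if a joint passes its speed limit or range.

## Working session

There is one attempt and no reset: what is moved stays moved. The work goes in short steps, Python scripts to look and compute and a shell command to move; the robot and the scene stay as the last step left them, time stands still between calls to the robot, and variables do not carry over. Pictures are saved under pics/ and viewed, about 8 in all and at most 12, crops included, and the job is handed in when it is done.

```bash
mkdir -p pics; ls
python3 - <<'E'
from station import monitor, read_camera, manip
import cv2
print(monitor.read_state())
for n in("scene","top"):
    c=read_camera(n); cv2.imwrite(f"pics/{n}0.png",c["pixels"]); print(n,c["K"],c["rvec"],c["tvec"])
E
```

```text
pics
{'clock': 0.0, 'q': array([-1.35980970e+00,  1.16498992e-01,  1.44223941e+00,  1.87567961e-05,
        1.58399100e+00, -3.78038548e-02]), 'joint_velocities': array([-1.45806120e-04,  2.09322934e-04, -1.70042904e-03,  2.75410777e-03,
        4.69641024e-04,  5.02968631e-05]), 'effort': array([-3.65118081e-03, -7.31983709e+01, -6.32489991e+01, -1.79823228e-04,
        6.23921849e-03, -5.91072467e-05]), 'eef_pos': array([ 166.16829145, -654.07002206,  252.56943887]), 'eef_rot': array([-3.11619181e+00, -3.89651725e-01,  1.25028503e-04]), 'contact_force': array([-0.67496972,  0.13787579,  0.05878184]), 'moment': array([-0.03212025, -0.0182543 ,  0.02420073]), 'width': 85.06764605760885}
scene [[563.21798452   0.         314.70476828]
 [  0.         563.21798452 230.34402642]
 [  0.           0.           1.        ]] [ 1.66094228  1.59513947 -0.83030169] [ -19.82121376 -179.58778959 1733.49630715]
top [[623.10206727   0.         326.78499301]
 [  0.         623.10206727 238.3466053 ]
 [  0.           0.           1.        ]] [ 1.40532066 -2.29563043  0.76737201] [ 221.77612016  458.86882201 1121.52698313]
```

View pics/scene0.png

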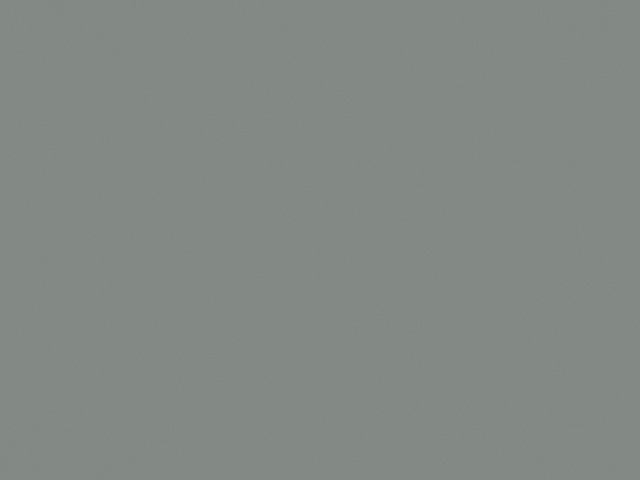

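View pics/top0.png

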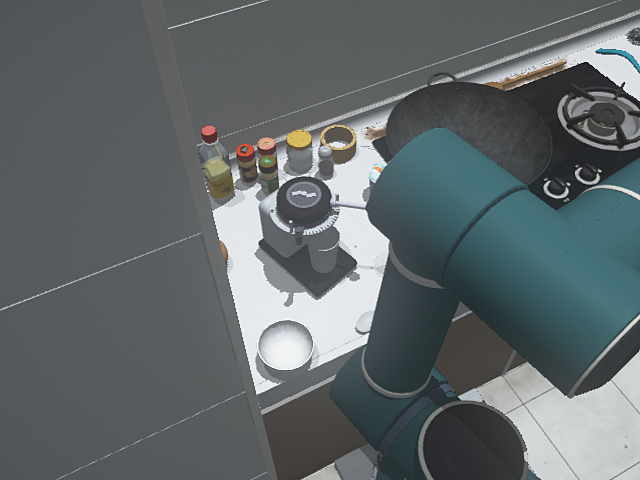

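The scene camera is blocked. The top view shows the grinder, with the collar at about (304,196), the lever pointing right to about (368,208) and the pin at about (298,230). The arm hides the knob. I'll zoom in and cast rays.

```bash
cat > h.py <<'E'
import numpy as np, cv2
def ray(c,u,v,z):
    R=cv2.Rodrigues(np.array(c["rvec"]))[0]; C=-R.T@np.array(c["tvec"]).ravel()
    d=R.T@np.linalg.inv(c["K"])@[u,v,1]; return C+d*(z-C[2])/d[2]
def wcam(s,c):
    T=np.eye(4);T[:3,:3]=cv2.Rodrigues(np.array(s["eef_rot"]))[0];T[:3,3]=s["eef_pos"]
    M=np.linalg.inv(T@np.array(c["hand_eye"])); return dict(K=c["K"],rvec=cv2.Rodrigues(M[:3,:3])[0],tvec=M[:3,3])
def proj(c,P): return cv2.projectPoints(np.array(P,float).reshape(-1,3),np.array(c["rvec"]),np.array(c["tvec"]),c["K"],None)[0].reshape(-1,2)
E
python3 - <<'E'
from station import read_camera, manip
from h import *
c=read_camera("top")
for n,u,v,z in[("collar",304,193,217),("lever",345,205,204),("pin",298,228,223),("foot front",318,297,0),("foot left",260,243,0),("foot right",356,263,0),("bowl",286,345,54),("cup",325,237,124)]:
    print(n,ray(c,u,v,z).round())
im=c["pixels"][130:310,210:390]; cv2.imwrite("pics/t1.png",cv2.resize(im,None,fx=3.3,fy=3.3,interpolation=cv2.INTER_CUBIC))
print(read_camera("wrist")["hand_eye"])
E
```

```text
collar [593.  -2. 217.]
lever [536. -66. 204.]
pin [512.  50. 223.]
foot front [480.  27.   0.]
foot left [675.  82.   0.]
foot right [522. -91.   0.]
bowl [378. 148.  54.]
cup [536. -20. 124.]
[[-9.09673950e-05 -9.62096500e-01 -2.72709214e-01  6.84344910e+01]
 [ 9.99999976e-01 -3.31882838e-05 -2.16483559e-04 -2.27064753e-01]
 [ 1.99227323e-04 -2.72709227e-01  9.62096480e-01 -1.19169548e+02]
 [ 0.00000000e+00  0.00000000e+00  0.00000000e+00  1.00000000e+00]]
```

View pics/t1.png

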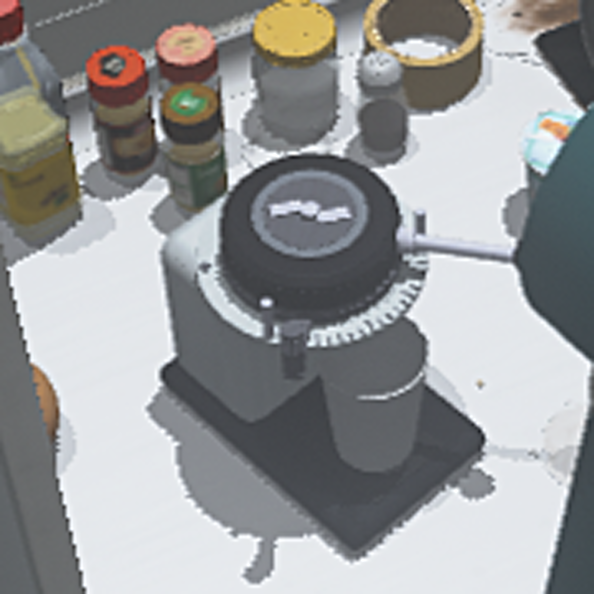

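The zoomed crop gives these estimates:
- **Axis:** about (593,-2).
- **Lever:** q about 0.26.
- **Pin:** about (512,50), q about 1.67.
- **Grinder yaw:** about 0.3.

The tool's present heading (x along 0.25 rad) already suits the lever, so I'll raise the tool and move above the knob with the jaws shut.

```bash
python3 -m handwheel '[{"dz":-38,"grip":1},{"dz":-38,"grip":1},{"dx":23,"dy":-22,"grip":1},{"dx":23,"dy":-22,"grip":1},{"dx":23,"dy":-22,"grip":1},{"dx":23,"dy":-22,"grip":1},{"dx":23,"dy":-22,"grip":1},{"dx":23,"dy":-22,"grip":1},{"dx":23,"dy":-22,"grip":1},{"dx":23,"dy":-22,"grip":1}]'
python3 -m handwheel '[{"dx":23,"dy":-22,"grip":1},{"dx":23,"dy":-22,"grip":1},{"dx":23,"dy":-22,"grip":1},{"dx":23,"dy":-22,"grip":1},{"dx":23,"dy":-22,"grip":1},{"dx":23,"dy":-22,"grip":1},{"dx":23,"dy":-22,"grip":1},{"dx":23,"dy":-22,"grip":1},{"dx":23,"dy":-22,"grip":1},{"dx":23,"dy":-22,"grip":1}]'
python3 -m handwheel '[{"dy":-8,"grip":1},{"grip":1},{"grip":1}]'
python3 - <<'E'
from station import read_camera, monitor
from h import *
s=monitor.read_state(); c=read_camera("wrist"); print(s["eef_pos"],s["eef_rot"],s["contact_force"],s["clock"])
cv2.imwrite("pics/w1.png",c["pixels"])
cv2.imwrite("pics/t2.png",read_camera("top")["pixels"])
w=wcam(s,c); np.save("w1.npy",np.array([w],dtype=object),allow_pickle=True)
E
```

```text
[ 166.19376794 -654.1392306   252.88790541] [-3.11670951e+00 -3.89788076e-01  9.69587023e-05] [ 0.43842104 -0.0124831  -0.87587374] 0.2schema error: expected keys rx, ry, rz, dx, dy, dz, grip
schema error: expected keys rx, ry, rz, dx, dy, dz, grip
schema error: expected keys rx, ry, rz, dx, dy, dz, grip
```

View pics/w1.png

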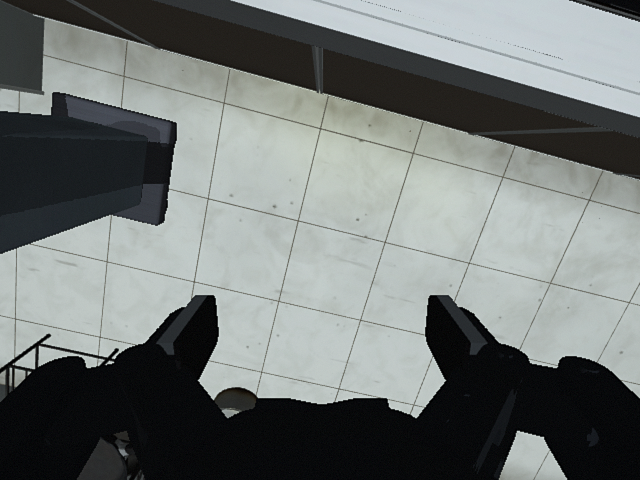

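All the moves were refused because every key has to be given. The wrist picture only shows the floor at the start pose. I'll resend with full rows.

```bash
python3 -m handwheel '[{"rx":0,"ry":0,"rz":0,"dx":0,"dy":0,"dz":-38,"grip":1},{"rx":0,"ry":0,"rz":0,"dx":0,"dy":0,"dz":-38,"grip":1},{"rx":0,"ry":0,"rz":0,"dx":23,"dy":-22,"dz":0,"grip":1},{"rx":0,"ry":0,"rz":0,"dx":23,"dy":-22,"dz":0,"grip":1},{"rx":0,"ry":0,"rz":0,"dx":23,"dy":-22,"dz":0,"grip":1},{"rx":0,"ry":0,"rz":0,"dx":23,"dy":-22,"dz":0,"grip":1},{"rx":0,"ry":0,"rz":0,"dx":23,"dy":-22,"dz":0,"grip":1},{"rx":0,"ry":0,"rz":0,"dx":23,"dy":-22,"dz":0,"grip":1},{"rx":0,"ry":0,"rz":0,"dx":23,"dy":-22,"dz":0,"grip":1},{"rx":0,"ry":0,"rz":0,"dx":23,"dy":-22,"dz":0,"grip":1}]'
python3 -m handwheel '[{"rx":0,"ry":0,"rz":0,"dx":23,"dy":-22,"dz":0,"grip":1},{"rx":0,"ry":0,"rz":0,"dx":23,"dy":-22,"dz":0,"grip":1},{"rx":0,"ry":0,"rz":0,"dx":23,"dy":-22,"dz":0,"grip":1},{"rx":0,"ry":0,"rz":0,"dx":23,"dy":-22,"dz":0,"grip":1},{"rx":0,"ry":0,"rz":0,"dx":23,"dy":-22,"dz":0,"grip":1},{"rx":0,"ry":0,"rz":0,"dx":23,"dy":-22,"dz":0,"grip":1},{"rx":0,"ry":0,"rz":0,"dx":23,"dy":-22,"dz":0,"grip":1},{"rx":0,"ry":0,"rz":0,"dx":23,"dy":-22,"dz":0,"grip":1},{"rx":0,"ry":0,"rz":0,"dx":23,"dy":-22,"dz":0,"grip":1},{"rx":0,"ry":0,"rz":0,"dx":23,"dy":-22,"dz":0,"grip":1}]'
python3 -m handwheel '[{"rx":0,"ry":0,"rz":0,"dx":20,"dy":-20,"dz":0,"grip":1},{"rx":0,"ry":0,"rz":0,"dx":20,"dy":-20,"dz":0,"grip":1},{"rx":0,"ry":0,"rz":0,"dx":0,"dy":0,"dz":0,"grip":1},{"rx":0,"ry":0,"rz":0,"dx":0,"dy":0,"dz":0,"grip":1}]'
python3 - <<'E'
from station import read_camera, monitor
from h import *
s=monitor.read_state(); c=read_camera("wrist"); print(s["eef_pos"],s["eef_rot"],s["contact_force"],s["clock"],s["width"])
cv2.imwrite("pics/w2.png",c["pixels"])
cv2.imwrite("pics/t2.png",read_camera("top")["pixels"])
w=wcam(s,c); np.save("w2.npy",w,allow_pickle=True)
E
```

```text
clock: 1.13
eef_pos: [301.7, -436.9, 329.4]
eef_rot: [3.117, 0.39, 0.0]
contact_force: [0.9, -0.3, 0.7]
width: -0.1
clock: 1.97
eef_pos: [470.4, -166.9, 329.5]
eef_rot: [3.117, 0.39, 0.001]
contact_force: [0.8, -1.3, 0.2]
width: 0.3
clock: 2.3
eef_pos: [499.2, -118.9, 329.1]
eef_rot: [-3.117, -0.393, 0.001]
contact_force: [0.1, 0.3, -0.0]
width: 0.2
[ 499.21717602 -118.86246666  329.14929404] [-3.11677368e+00 -3.93385037e-01  6.16045126e-04] [ 6.62369437e-02  2.75380809e-01 -2.52668503e-04] 2.3 0.1663347981937205
```

View pics/w2.png

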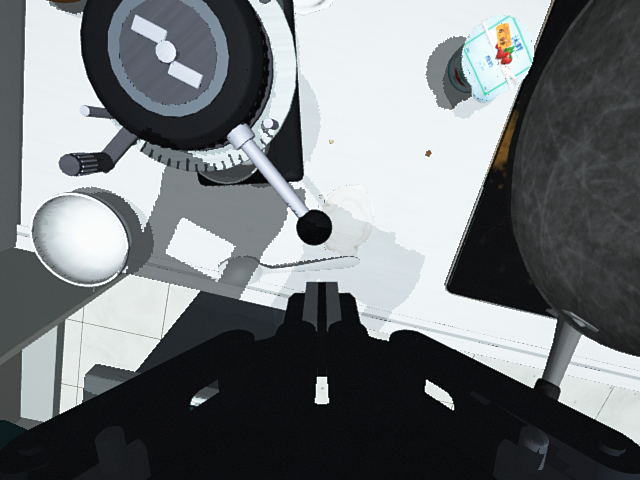

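The wrist view shows the collar disc at (166,52), the knob at (314,227), the pin top at (70,165) and the open-end post near (270,125). The closed fingers are at the bottom centre.

Run:
```python
from h import *
w=np.load("w2.npy",allow_pickle=True).item()
C=ray(w,166,52,217);K=ray(w,314,227,205);P=ray(w,70,165,223);S=ray(w,270,125,190)
for n,p in zip(("C","K","P","S"),(C,K,P,S)): print(n,p.round(1),np.hypot(*(p-C)[:2]).round(1),np.arctan2(*(p-C)[1::-1]).round(3))
```

```text
C [5.906e+02 4.000e-01 2.170e+02] 0.0 0.0
K [ 505.5 -111.4  205. ] 140.6 -2.221
P [510.8  47.9 223. ] 92.9 2.605
S [565.5 -64.3 190. ] 69.4 -1.941
```

Axis at (591,0), knob at (505.5,-111) with q about 0.15. I'll go down behind the knob.

```bash
python3 -m handwheel '[{"rx":0,"ry":0,"rz":0,"dx":8,"dy":29,"dz":0,"grip":1},{"rx":0,"ry":0,"rz":0,"dx":0,"dy":0,"dz":40,"grip":1},{"rx":0,"ry":0,"rz":0,"dx":0,"dy":0,"dz":40,"grip":1},{"rx":0,"ry":0,"rz":0,"dx":0,"dy":0,"dz":40,"grip":1},{"rx":0,"ry":0,"rz":0,"dx":0,"dy":0,"dz":6,"grip":1},{"rx":0,"ry":0,"rz":0,"dx":0,"dy":0,"dz":0,"grip":1},{"rx":0,"ry":0,"rz":0,"dx":0,"dy":0,"dz":0,"grip":1}]'
python3 -m handwheel '[{"rx":0,"ry":0,"rz":0,"dx":0,"dy":-2,"dz":0,"grip":1},{"rx":0,"ry":0,"rz":0,"dx":0,"dy":-2,"dz":0,"grip":1},{"rx":0,"ry":0,"rz":0,"dx":0,"dy":-2,"dz":0,"grip":1},{"rx":0,"ry":0,"rz":0,"dx":-2,"dy":-3,"dz":0,"grip":1},{"rx":0,"ry":0,"rz":0,"dx":-2,"dy":-3,"dz":0,"grip":1},{"rx":0,"ry":0,"rz":0,"dx":0,"dy":0,"dz":0,"grip":1}]'
```

```text
clock: 2.98
eef_pos: [514.0, -146.7, 205.5]
eef_rot: [3.117, 0.388, 0.002]
contact_force: [0.4, -0.4, 0.9]
width: 0.0
clock: 3.48
eef_pos: [506.8, -135.2, 204.2]
eef_rot: [3.116, 0.39, 0.002]
contact_force: [-0.6, -3.1, 1.4]
width: -0.3
```

The finger is in contact. I'll follow the arc, quickly at first.

```bash
python3 -m handwheel '[{"rx":0,"ry":0,"rz":0,"dx":-3.3,"dy":-5,"dz":0,"grip":1},{"rx":0,"ry":0,"rz":0,"dx":-3.3,"dy":-5,"dz":0,"grip":1},{"rx":0,"ry":0,"rz":0,"dx":-3.3,"dy":-5,"dz":0,"grip":1},{"rx":0,"ry":0,"rz":0,"dx":-2.7,"dy":-6,"dz":0,"grip":1},{"rx":0,"ry":0,"rz":0,"dx":-2.7,"dy":-6,"dz":0,"grip":1},{"rx":0,"ry":0,"rz":0,"dx":-2.7,"dy":-6,"dz":0,"grip":1},{"rx":0,"ry":0,"rz":0,"dx":-2.7,"dy":-6,"dz":0,"grip":1},{"rx":0,"ry":0,"rz":0,"dx":0,"dy":0,"dz":0,"grip":1}]'
python3 -m handwheel '[{"rx":0,"ry":0,"rz":0,"dx":-1.5,"dy":-4,"dz":0,"grip":1},{"rx":0,"ry":0,"rz":0,"dx":-1.5,"dy":-4,"dz":0,"grip":1},{"rx":0,"ry":0,"rz":0,"dx":-1,"dy":-4,"dz":0,"grip":1}]'
python3 - <<'E'
from station import read_camera, monitor
from h import *
s=monitor.read_state(); c=read_camera("wrist"); print(s["eef_pos"],s["contact_force"],s["clock"])
cv2.imwrite("pics/w3.png",c["pixels"]); np.save("w3.npy",wcam(s,c),allow_pickle=True)
E
```

```text
clock: 4.15
eef_pos: [476.4, -102.4, 203.4]
eef_rot: [3.117, 0.39, -0.001]
contact_force: [-1.1, -2.0, -0.3]
width: -0.1
clock: 4.4
eef_pos: [469.9, -92.3, 203.3]
eef_rot: [3.116, 0.389, -0.001]
contact_force: [-3.8, -7.6, 1.6]
width: -0.3
[469.92589785 -92.28805502 203.28693066] [-3.82640136 -7.61678407  1.56332862] 4.4
```

View pics/w3.png

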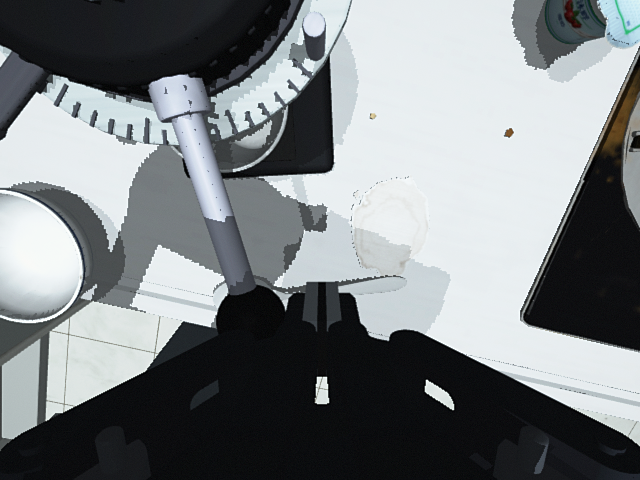

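The finger bears squarely on the knob's trailing side at about (285,310), with q about 0.57 and the pin still well away. Next come short slow steps, checking the force after each.

```bash
R='s/contact_force/F/;/F:\|eef_pos/!d'; 
python3 -m handwheel '[{"rx":0,"ry":0,"rz":0,"dx":0,"dy":0,"dz":0,"grip":1},{"rx":0,"ry":0,"rz":0,"dx":0,"dy":0,"dz":0,"grip":1}]'|sed "$R"
python3 -m handwheel '[{"rx":0,"ry":0,"rz":0,"dx":-0.7,"dy":-3,"dz":0,"grip":1},{"rx":0,"ry":0,"rz":0,"dx":-0.7,"dy":-3,"dz":0,"grip":1},{"rx":0,"ry":0,"rz":0,"dx":0,"dy":0,"dz":0,"grip":1}]'|sed "$R"
python3 -m handwheel '[{"rx":0,"ry":0,"rz":0,"dx":-0.6,"dy":-3,"dz":0,"grip":1},{"rx":0,"ry":0,"rz":0,"dx":-0.6,"dy":-3,"dz":0,"grip":1},{"rx":0,"ry":0,"rz":0,"dx":0,"dy":0,"dz":0,"grip":1}]'|sed "$R"
python3 -m handwheel '[{"rx":0,"ry":0,"rz":0,"dx":-0.4,"dy":-2,"dz":0,"grip":1},{"rx":0,"ry":0,"rz":0,"dx":-0.3,"dy":-2,"dz":0,"grip":1},{"rx":0,"ry":0,"rz":0,"dx":0,"dy":0,"dz":0,"grip":1}]'|sed "$R"
```

```text
eef_pos: [470.3, -91.9, 203.2]
F: [-0.4, -1.0, 0.6]
eef_pos: [467.3, -86.4, 203.2]
F: [-1.9, -4.8, 0.2]
eef_pos: [464.6, -80.9, 203.2]
F: [-1.4, -2.0, 0.9]
eef_pos: [463.0, -77.3, 203.3]
F: [-1.9, -4.2, 0.5]
```

```bash
R='s/contact_force/F/;/F:\|eef_pos/!d'; 
python3 -m handwheel '[{"rx":0,"ry":0,"rz":0,"dx":-0.3,"dy":-1.5,"dz":0,"grip":1},{"rx":0,"ry":0,"rz":0,"dx":-0.2,"dy":-1.5,"dz":0,"grip":1},{"rx":0,"ry":0,"rz":0,"dx":0,"dy":0,"dz":0,"grip":1}]'|sed "$R"
python3 -m handwheel '[{"rx":0,"ry":0,"rz":0,"dx":-0.2,"dy":-1.5,"dz":0,"grip":1},{"rx":0,"ry":0,"rz":0,"dx":-0.2,"dy":-1.5,"dz":0,"grip":1},{"rx":0,"ry":0,"rz":0,"dx":0,"dy":0,"dz":0,"grip":1}]'|sed "$R"
python3 -m handwheel '[{"rx":0,"ry":0,"rz":0,"dx":-0.2,"dy":-1.5,"dz":0,"grip":1},{"rx":0,"ry":0,"rz":0,"dx":-0.2,"dy":-1.5,"dz":0,"grip":1},{"rx":0,"ry":0,"rz":0,"dx":0,"dy":0,"dz":0,"grip":1}]'|sed "$R"
```

```text
eef_pos: [461.8, -74.6, 203.2]
F: [-2.5, -4.6, 0.7]
eef_pos: [460.7, -71.7, 203.2]
F: [-2.4, -5.2, 0.5]
eef_pos: [459.5, -68.9, 203.2]
F: [-3.0, -5.0, -0.3]
```

```bash
R='s/contact_force/F/;/F:\|eef_pos/!d'; 
python3 -m handwheel '[{"rx":0,"ry":0,"rz":0,"dx":-0.2,"dy":-1.5,"dz":0,"grip":1},{"rx":0,"ry":0,"rz":0,"dx":-0.2,"dy":-1.5,"dz":0,"grip":1},{"rx":0,"ry":0,"rz":0,"dx":0,"dy":0,"dz":0,"grip":1}]'|sed "$R"
python3 -m handwheel '[{"rx":0,"ry":0,"rz":0,"dx":-0.2,"dy":-1.5,"dz":0,"grip":1},{"rx":0,"ry":0,"rz":0,"dx":-0.2,"dy":-1.5,"dz":0,"grip":1},{"rx":0,"ry":0,"rz":0,"dx":0,"dy":0,"dz":0,"grip":1}]'|sed "$R"
```

```text
eef_pos: [458.5, -66.1, 203.2]
F: [-2.1, -4.7, -0.2]
eef_pos: [457.4, -63.2, 203.2]
F: [-2.7, -4.2, -0.2]
```

```bash
R='s/contact_force/F/;/F:\|eef_pos/!d'; 
python3 -m handwheel '[{"rx":0,"ry":0,"rz":0,"dx":-0.2,"dy":-1.3,"dz":0,"grip":1},{"rx":0,"ry":0,"rz":0,"dx":-0.1,"dy":-1.3,"dz":0,"grip":1},{"rx":0,"ry":0,"rz":0,"dx":0,"dy":0,"dz":0,"grip":1}]'|sed "$R"
python3 -m handwheel '[{"rx":0,"ry":0,"rz":0,"dx":-0.2,"dy":-1.3,"dz":0,"grip":1},{"rx":0,"ry":0,"rz":0,"dx":-0.1,"dy":-1.3,"dz":0,"grip":1},{"rx":0,"ry":0,"rz":0,"dx":0,"dy":0,"dz":0,"grip":1}]'|sed "$R"
```

```text
eef_pos: [456.5, -60.8, 203.2]
F: [-1.9, -4.0, 0.7]
eef_pos: [455.7, -58.3, 203.3]
F: [-1.1, -4.7, -0.8]
```

```bash
R='s/contact_force/F/;/F:\|eef_pos/!d'; 
python3 -m handwheel '[{"rx":0,"ry":0,"rz":0,"dx":-0.1,"dy":-1.3,"dz":0,"grip":1},{"rx":0,"ry":0,"rz":0,"dx":-0.1,"dy":-1.3,"dz":0,"grip":1},{"rx":0,"ry":0,"rz":0,"dx":0,"dy":0,"dz":0,"grip":1}]'|sed "$R"
```

```text
eef_pos: [454.8, -55.8, 203.3]
F: [0.4, -3.3, -0.3]
```

```bash
R='s/contact_force/F/;/F:\|eef_pos/!d'; 
python3 -m handwheel '[{"rx":0,"ry":0,"rz":0,"dx":0,"dy":-1.3,"dz":0,"grip":1},{"rx":0,"ry":0,"rz":0,"dx":0,"dy":-1.3,"dz":0,"grip":1},{"rx":0,"ry":0,"rz":0,"dx":0,"dy":0,"dz":0,"grip":1}]'|sed "$R"
python3 -m handwheel '[{"rx":0,"ry":0,"rz":0,"dx":0,"dy":-1.3,"dz":0,"grip":1},{"rx":0,"ry":0,"rz":0,"dx":0,"dy":-1.3,"dz":0,"grip":1},{"rx":0,"ry":0,"rz":0,"dx":0,"dy":0,"dz":0,"grip":1}]'|sed "$R"
```

```text
eef_pos: [454.1, -53.2, 203.3]
F: [-0.8, -3.5, -0.7]
eef_pos: [453.5, -50.7, 203.3]
F: [-0.8, -3.4, 0.0]
```

```bash
R='s/contact_force/F/;/F:\|eef_pos/!d'; 
python3 -m handwheel '[{"rx":0,"ry":0,"rz":0,"dx":0,"dy":-1.3,"dz":0,"grip":1},{"rx":0,"ry":0,"rz":0,"dx":0,"dy":-1.3,"dz":0,"grip":1},{"rx":0,"ry":0,"rz":0,"dx":0,"dy":0,"dz":0,"grip":1}]'|sed "$R"
```

```text
eef_pos: [452.9, -48.2, 203.2]
F: [-1.9, -3.4, -1.4]
```

```bash
R='s/contact_force/F/;/F:\|eef_pos/!d'; 
python3 -m handwheel '[{"rx":0,"ry":0,"rz":0,"dx":0.1,"dy":-1.3,"dz":0,"grip":1},{"rx":0,"ry":0,"rz":0,"dx":0,"dy":-1.3,"dz":0,"grip":1},{"rx":0,"ry":0,"rz":0,"dx":0,"dy":0,"dz":0,"grip":1}]'|sed "$R"
python3 -m handwheel '[{"rx":0,"ry":0,"rz":0,"dx":0.1,"dy":-1.3,"dz":0,"grip":1},{"rx":0,"ry":0,"rz":0,"dx":0,"dy":-1.3,"dz":0,"grip":1},{"rx":0,"ry":0,"rz":0,"dx":0,"dy":0,"dz":0,"grip":1}]'|sed "$R"
```

```text
eef_pos: [452.3, -45.7, 203.2]
F: [-1.3, -3.9, 0.1]
eef_pos: [451.8, -43.2, 203.3]
F: [-2.4, -3.3, 0.5]
```

```bash
R='s/contact_force/F/;/F:\|eef_pos/!d'; 
python3 -m handwheel '[{"rx":0,"ry":0,"rz":0,"dx":0.1,"dy":-1.3,"dz":0,"grip":1},{"rx":0,"ry":0,"rz":0,"dx":0.1,"dy":-1.3,"dz":0,"grip":1},{"rx":0,"ry":0,"rz":0,"dx":0,"dy":0,"dz":0,"grip":1}]'|sed "$R"
```

```text
eef_pos: [451.3, -40.8, 203.3]
F: [-2.3, -5.5, -0.5]
```

```bash
R='s/contact_force/F/;/F:\|eef_pos/!d'; 
python3 -m handwheel '[{"rx":0,"ry":0,"rz":0,"dx":0.1,"dy":-1.5,"dz":0,"grip":1},{"rx":0,"ry":0,"rz":0,"dx":0,"dy":0,"dz":0,"grip":1}]'|sed "$R"
python3 -m handwheel '[{"rx":0,"ry":0,"rz":0,"dx":0.1,"dy":-1,"dz":0,"grip":1},{"rx":0,"ry":0,"rz":0,"dx":0,"dy":0,"dz":0,"grip":1}]'|sed "$R"
```

```text
eef_pos: [451.1, -39.5, 203.3]
F: [-2.0, -7.2, -0.7]
eef_pos: [450.9, -38.6, 203.3]
F: [-2.9, -8.3, -0.8]
```

The resistance is rising from about 4 to 8.5 N, so the burrs have met. One more small step, then hold to confirm.

```bash
R='s/contact_force/F/;/F:\|eef_pos\|clock/!d'; 
python3 -m handwheel '[{"rx":0,"ry":0,"rz":0,"dx":0.1,"dy":-1,"dz":0,"grip":1},{"rx":0,"ry":0,"rz":0,"dx":0,"dy":0,"dz":0,"grip":1},{"rx":0,"ry":0,"rz":0,"dx":0,"dy":0,"dz":0,"grip":1}]'|sed "$R"
python3 -m handwheel '[{"rx":0,"ry":0,"rz":0,"dx":0,"dy":0,"dz":0,"grip":1},{"rx":0,"ry":0,"rz":0,"dx":0,"dy":0,"dz":0,"grip":1}]'|sed "$R"
```

```text
clock: 9.45
eef_pos: [450.8, -37.7, 203.3]
F: [-3.3, -8.4, -0.8]
clock: 9.62
eef_pos: [450.8, -37.7, 203.3]
F: [-3.6, -8.6, -0.3]
```

```bash
R='s/contact_force/F/;/F:\|eef_pos\|clock/!d'; 
python3 -m handwheel '[{"rx":0,"ry":0,"rz":0,"dx":0.1,"dy":-1,"dz":0,"grip":1},{"rx":0,"ry":0,"rz":0,"dx":0,"dy":0,"dz":0,"grip":1},{"rx":0,"ry":0,"rz":0,"dx":0,"dy":0,"dz":0,"grip":1},{"rx":0,"ry":0,"rz":0,"dx":0,"dy":0,"dz":0,"grip":1}]'|sed "$R"
python3 -m handwheel '[{"rx":0,"ry":0,"rz":0,"dx":0,"dy":4,"dz":0,"grip":1},{"rx":0,"ry":0,"rz":0,"dx":0,"dy":8,"dz":0,"grip":1},{"rx":0,"ry":0,"rz":0,"dx":0,"dy":10,"dz":0,"grip":1},{"rx":0,"ry":0,"rz":0,"dx":0,"dy":0,"dz":-40,"grip":1},{"rx":0,"ry":0,"rz":0,"dx":0,"dy":0,"dz":-40,"grip":1},{"rx":0,"ry":0,"rz":0,"dx":0,"dy":0,"dz":-40,"grip":1},{"rx":0,"ry":0,"rz":0,"dx":0,"dy":0,"dz":0,"grip":1},{"rx":0,"ry":0,"rz":0,"dx":0,"dy":0,"dz":0,"grip":1}]'|sed "$R"
python3 - <<'E'
from station import read_camera, monitor
from h import *
s=monitor.read_state(); c=read_camera("wrist"); print(s["eef_pos"],s["contact_force"],s["clock"])
cv2.imwrite("pics/w4.png",c["pixels"]); np.save("w4.npy",wcam(s,c),allow_pickle=True)
E
```

```text
clock: 9.95
eef_pos: [450.6, -36.8, 203.3]
F: [-2.3, -10.3, -1.0]
clock: 10.62
eef_pos: [456.9, -58.3, 325.6]
F: [-1.1, -0.4, -0.6]
[456.86513379 -58.25395311 325.59094099] [-1.09878543 -0.37064705 -0.57678577] 10.6167
```

View pics/w4.png

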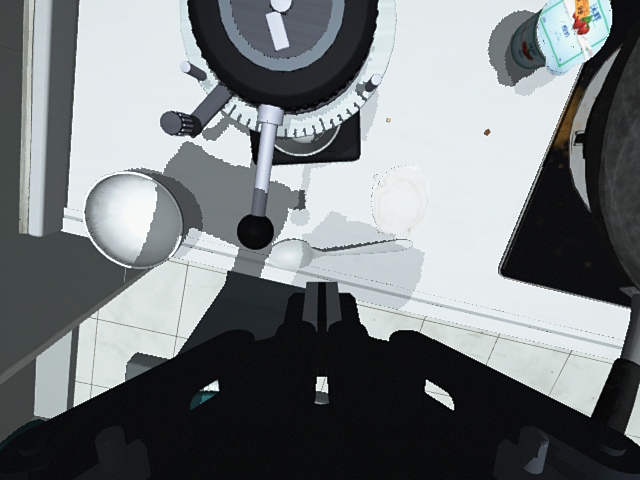

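The view is clear: knob at (255,231), pin top at (172,122), disc centre about (281,3). The lever rests on the burrs.

Run:
```python
from h import *
w=np.load("w4.npy",allow_pickle=True).item()
C=np.array([591,0,0.]);K=ray(w,255,231,205);P=ray(w,172,122,223);B=ray(w,267,145,204);C2=ray(w,281,3,217)
for n,p in zip("KPBC",(K,P,B,C2)): print(n,p.round(1),np.hypot(*(p-C)[:2]).round(1),(np.arctan2(*(p-C)[1::-1])%6.283).round(3))
```

```text
K [451.5 -11.1 205. ] 139.9 3.221
P [510.9  48.2 223. ] 93.5 2.599
B [511.   -7.1 204. ] 80.4 3.23
C [589.9  -0.7 217. ] 1.3 3.663
```

```bash
R='s/contact_force/F/;/F:\|eef\|clock/!d'; 
python3 -m handwheel '[{"rx":0,"ry":0,"rz":0.1,"dx":0,"dy":0,"dz":0,"grip":1},{"rx":0,"ry":0,"rz":0.1,"dx":0,"dy":0,"dz":0,"grip":1},{"rx":0,"ry":0,"rz":0.1,"dx":0,"dy":0,"dz":0,"grip":1},{"rx":0,"ry":0,"rz":0.1,"dx":0,"dy":0,"dz":0,"grip":1},{"rx":0,"ry":0,"rz":0,"dx":9,"dy":-36,"dz":0,"grip":1},{"rx":0,"ry":0,"rz":0,"dx":9,"dy":-36,"dz":0,"grip":1},{"rx":0,"ry":0,"rz":0,"dx":9,"dy":-36,"dz":0,"grip":1},{"rx":0,"ry":0,"rz":0,"dx":9,"dy":-36,"dz":0,"grip":1},{"rx":0,"ry":0,"rz":0,"dx":0,"dy":0,"dz":0,"grip":1},{"rx":0,"ry":0,"rz":0,"dx":0,"dy":0,"dz":0,"grip":1}]'|sed "$R"
```

```text
clock: 11.5
eef_pos: [513.5, 80.5, 321.2]
eef_rot: [3.132, -0.233, -0.005]
F: [-0.9, 0.3, 0.2]
```

```bash
R='s/contact_force/F/;/F:\|eef_p\|clock/!d'; 
python3 -m handwheel '[{"rx":0,"ry":0,"rz":0,"dx":0,"dy":0,"dz":38,"grip":1},{"rx":0,"ry":0,"rz":0,"dx":0,"dy":0,"dz":38,"grip":1},{"rx":0,"ry":0,"rz":0,"dx":0,"dy":0,"dz":36,"grip":1},{"rx":0,"ry":0,"rz":0,"dx":0,"dy":0,"dz":0,"grip":1},{"rx":0,"ry":0,"rz":0,"dx":0,"dy":0,"dz":0,"grip":1}]'|sed "$R"
python3 -m handwheel '[{"rx":0,"ry":0,"rz":0,"dx":0,"dy":3,"dz":0,"grip":1},{"rx":0,"ry":0,"rz":0,"dx":0,"dy":3,"dz":0,"grip":1},{"rx":0,"ry":0,"rz":0,"dx":0,"dy":3,"dz":0,"grip":1},{"rx":0,"ry":0,"rz":0,"dx":0,"dy":0,"dz":0,"grip":1}]'|sed "$R"
python3 -m handwheel '[{"rx":0,"ry":0,"rz":0,"dx":0,"dy":3,"dz":0,"grip":1},{"rx":0,"ry":0,"rz":0,"dx":-1,"dy":3,"dz":0,"grip":1},{"rx":0,"ry":0,"rz":0,"dx":-1,"dy":3,"dz":0,"grip":1},{"rx":0,"ry":0,"rz":0,"dx":-1,"dy":3,"dz":0,"grip":1},{"rx":0,"ry":0,"rz":0,"dx":0,"dy":0,"dz":0,"grip":1}]'|sed "$R"
python3 - <<'E'
from station import read_camera, monitor
from h import *
s=monitor.read_state(); c=read_camera("wrist"); print(s["eef_pos"],s["contact_force"],s["clock"])
cv2.imwrite("pics/w5.png",c["pixels"]); np.save("w5.npy",wcam(s,c),allow_pickle=True)
E
```

```text
clock: 11.92
eef_pos: [512.7, 78.3, 210.6]
F: [0.2, -0.3, 2.4]
clock: 12.25
eef_pos: [512.3, 69.9, 212.7]
F: [-0.4, 0.3, 0.7]
clock: 12.67
eef_pos: [507.0, 58.6, 211.3]
F: [-0.2, -0.7, -0.2]
[507.02165516  58.56483099 211.34455725] [-0.16708263 -0.67621839 -0.21165741] 12.6667
```

View pics/w5.png

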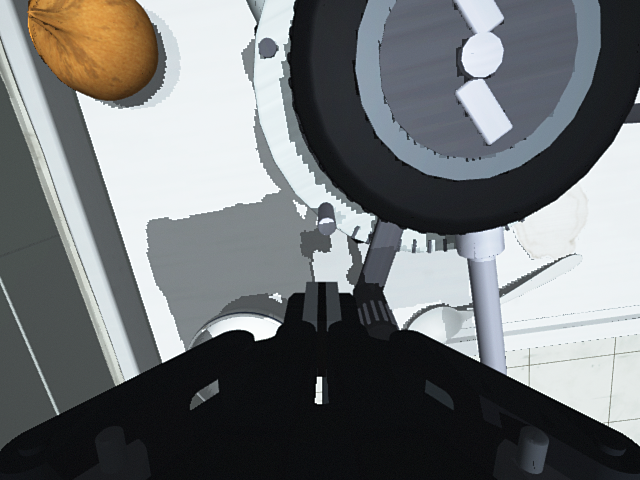

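The finger bears on the pin at about (365,320), and the lever bar lies to the right at (485,300). About 36 mm remain; I'll do 27 of them at moderate speed.

```bash
R='s/contact_force/F/;/F:\|eef_p\|clock/!d'; 
python3 -m handwheel '[{"rx":0,"ry":0,"rz":0,"dx":-0.8,"dy":3,"dz":0,"grip":1},{"rx":0,"ry":0,"rz":0,"dx":-0.8,"dy":3,"dz":0,"grip":1},{"rx":0,"ry":0,"rz":0,"dx":-0.7,"dy":3,"dz":0,"grip":1},{"rx":0,"ry":0,"rz":0,"dx":-0.6,"dy":3,"dz":0,"grip":1},{"rx":0,"ry":0,"rz":0,"dx":-0.5,"dy":3,"dz":0,"grip":1},{"rx":0,"ry":0,"rz":0,"dx":-0.3,"dy":3,"dz":0,"grip":1},{"rx":0,"ry":0,"rz":0,"dx":-0.2,"dy":3,"dz":0,"grip":1},{"rx":0,"ry":0,"rz":0,"dx":0,"dy":3,"dz":0,"grip":1},{"rx":0,"ry":0,"rz":0,"dx":0,"dy":3,"dz":0,"grip":1},{"rx":0,"ry":0,"rz":0,"dx":0,"dy":0,"dz":0,"grip":1}]'|sed "$R"
python3 - <<'E'
from station import read_camera, monitor
from h import *
s=monitor.read_state(); c=read_camera("wrist"); print(s["eef_pos"],s["contact_force"],s["clock"])
cv2.imwrite("pics/w6.png",c["pixels"][150:420,230:560]); np.save("w6.npy",wcam(s,c),allow_pickle=True)
E
```

```text
clock: 13.55
eef_pos: [499.3, 32.4, 211.3]
F: [-0.6, 0.5, 0.4]
[499.34160186  32.36430443 211.30607099] [-0.6474732   0.54045609  0.35514737] 13.55
```

View pics/w6.png

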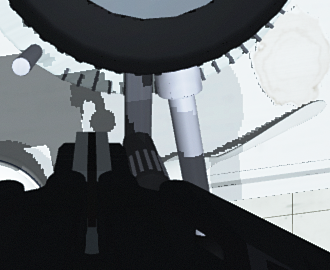

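The gap between pin and bar is about 20 px, or 8 mm. Small steps from here, watching the force.

```bash
R='s/contact_force/F/;/F:\|eef_p\|clock/!d'; 
python3 -m handwheel '[{"rx":0,"ry":0,"rz":0,"dx":0,"dy":2,"dz":0,"grip":1},{"rx":0,"ry":0,"rz":0,"dx":0,"dy":2,"dz":0,"grip":1},{"rx":0,"ry":0,"rz":0,"dx":0,"dy":0,"dz":0,"grip":1}]'|sed "$R"
python3 -m handwheel '[{"rx":0,"ry":0,"rz":0,"dx":0,"dy":1.5,"dz":0,"grip":1},{"rx":0,"ry":0,"rz":0,"dx":0,"dy":0,"dz":0,"grip":1}]'|sed "$R"
python3 -m handwheel '[{"rx":0,"ry":0,"rz":0,"dx":0,"dy":1,"dz":0,"grip":1},{"rx":0,"ry":0,"rz":0,"dx":0,"dy":0,"dz":0,"grip":1}]'|sed "$R"
```

```text
clock: 13.85
eef_pos: [498.7, 28.8, 211.3]
F: [-0.8, 0.4, -0.2]
clock: 14.02
eef_pos: [498.5, 27.4, 211.3]
F: [-1.1, 0.5, -0.0]
clock: 14.18
eef_pos: [498.4, 26.4, 211.3]
F: [-0.3, 1.3, 1.1]
```

```bash
R='s/contact_force/F/;/F:\|eef_p\|clock/!d'; 
python3 -m handwheel '[{"rx":0,"ry":0,"rz":0,"dx":0,"dy":0.7,"dz":0,"grip":1},{"rx":0,"ry":0,"rz":0,"dx":0,"dy":0,"dz":0,"grip":1}]'|sed "$R"
python3 -m handwheel '[{"rx":0,"ry":0,"rz":0,"dx":0,"dy":0.7,"dz":0,"grip":1},{"rx":0,"ry":0,"rz":0,"dx":0,"dy":0,"dz":0,"grip":1}]'|sed "$R"
python3 - <<'E'
from station import read_camera, monitor
from h import *
c=read_camera("wrist"); print(monitor.read_state()["contact_force"])
cv2.imwrite("pics/w7.png",cv2.resize(c["pixels"][200:380,300:520],None,fx=3,fy=3,interpolation=cv2.INTER_CUBIC))
E
```

```text
clock: 14.35
eef_pos: [498.3, 25.8, 211.4]
F: [-0.7, 1.3, 0.5]
clock: 14.52
eef_pos: [498.2, 25.1, 211.3]
F: [1.4, 1.5, -0.2]
[ 0.75649284  1.86053183 -0.67493134]
```

View pics/w7.png

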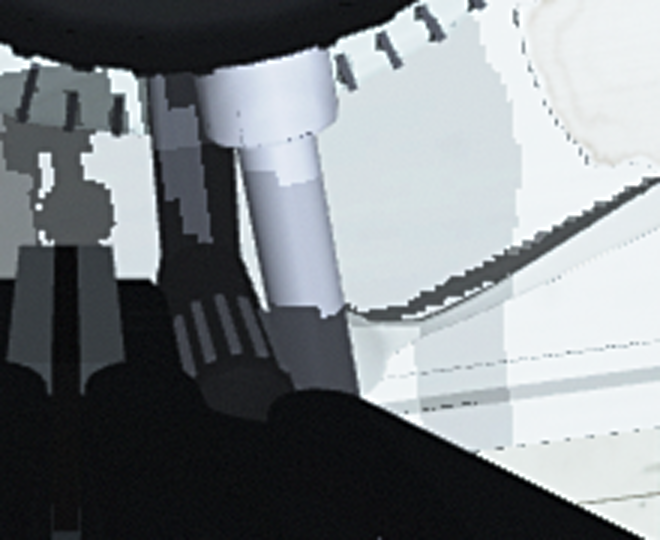

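The pin's edge at about (268,320) is within a millimetre or so of the bar's edge at about (272,310). I'll feel for the contact.

```bash
R='s/contact_force/F/;/F:\|eef_p\|clock/!d'; 
python3 -m handwheel '[{"rx":0,"ry":0,"rz":0,"dx":0,"dy":0.6,"dz":0,"grip":1},{"rx":0,"ry":0,"rz":0,"dx":0,"dy":0,"dz":0,"grip":1}]'|sed "$R"
python3 -m handwheel '[{"rx":0,"ry":0,"rz":0,"dx":0,"dy":0.5,"dz":0,"grip":1},{"rx":0,"ry":0,"rz":0,"dx":0,"dy":0,"dz":0,"grip":1}]'|sed "$R"
```

```text
clock: 14.73
eef_pos: [498.1, 24.6, 211.3]
F: [1.4, 2.2, -0.1]
clock: 14.9
eef_pos: [498.0, 24.1, 211.3]
F: [1.0, 1.5, -0.1]
```

```bash
R='s/contact_force/F/;/F:\|eef_p\|clock/!d'; 
python3 -m handwheel '[{"rx":0,"ry":0,"rz":0,"dx":0,"dy":0.5,"dz":0,"grip":1},{"rx":0,"ry":0,"rz":0,"dx":0,"dy":0,"dz":0,"grip":1}]'|sed "$R"
python3 -m handwheel '[{"rx":0,"ry":0,"rz":0,"dx":0,"dy":0.4,"dz":0,"grip":1},{"rx":0,"ry":0,"rz":0,"dx":0,"dy":0,"dz":0,"grip":1}]'|sed "$R"
```

```text
clock: 15.07
eef_pos: [497.9, 23.6, 211.3]
F: [1.8, 3.4, 0.1]
clock: 15.23
eef_pos: [497.9, 23.2, 211.3]
F: [1.1, 4.2, 0.2]
```

The force rose to about 4.3 N at the predicted place, so the pin is snug. I'll hold, back away, lift and look.

```bash
R='s/contact_force/F/;/F:\|eef_p\|clock/!d'; 
python3 -m handwheel '[{"rx":0,"ry":0,"rz":0,"dx":0,"dy":0,"dz":0,"grip":1},{"rx":0,"ry":0,"rz":0,"dx":0,"dy":0,"dz":0,"grip":1},{"rx":0,"ry":0,"rz":0,"dx":0,"dy":0,"dz":0,"grip":1},{"rx":0,"ry":0,"rz":0,"dx":0,"dy":0,"dz":0,"grip":1},{"rx":0,"ry":0,"rz":0,"dx":0,"dy":0,"dz":0,"grip":1}]'|sed "$R"
python3 -m handwheel '[{"rx":0,"ry":0,"rz":0,"dx":0,"dy":-3,"dz":0,"grip":1},{"rx":0,"ry":0,"rz":0,"dx":0,"dy":-8,"dz":0,"grip":1},{"rx":0,"ry":0,"rz":0,"dx":0,"dy":-8,"dz":0,"grip":1},{"rx":0,"ry":0,"rz":0,"dx":0,"dy":0,"dz":-38,"grip":1},{"rx":0,"ry":0,"rz":0,"dx":0,"dy":0,"dz":-38,"grip":1},{"rx":0,"ry":0,"rz":0,"dx":-15,"dy":0,"dz":-38,"grip":1},{"rx":0,"ry":0,"rz":0,"dx":-30,"dy":0,"dz":0,"grip":1},{"rx":0,"ry":0,"rz":0,"dx":0,"dy":0,"dz":0,"grip":1},{"rx":0,"ry":0,"rz":0,"dx":0,"dy":0,"dz":0,"grip":1}]'|sed "$R"
python3 - <<'E'
from station import read_camera, monitor
from h import *
s=monitor.read_state(); c=read_camera("wrist"); print(s["eef_pos"],s["eef_rot"],s["contact_force"],s["clock"])
cv2.imwrite("pics/w8.png",c["pixels"]); np.save("w8.npy",wcam(s,c),allow_pickle=True)
E
```

```text
clock: 15.65
eef_pos: [497.9, 23.2, 211.4]
F: [2.0, 4.4, 0.1]
clock: 16.4
eef_pos: [455.8, 49.4, 326.2]
F: [0.2, 0.2, -0.3]
[455.7921362   49.35401956 326.2462189 ] [-3.13265898  0.2361574  -0.00324013] [ 0.16361616  0.1574566  -0.33914263] 16.4
```

View pics/w8.png

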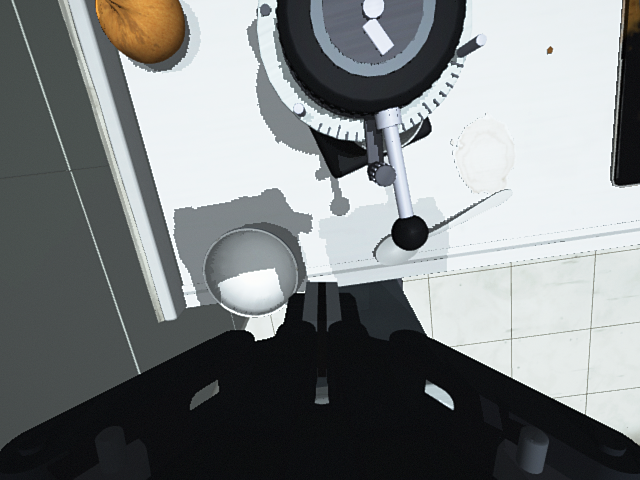

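The pin at (383,174) sits against the bar and the lever is still in its pressed position, with the knob at (409,233). I'll turn the tool and go down on the pin side of the knob, outboard of the pin.

```bash
R='s/contact_force/F/;/F:\|eef\|clock/!d'
python3 - <<'E'
from h import *
w=np.load("w8.npy",allow_pickle=True).item(); C=np.array([591,0,0.])
for n,p in (("K",ray(w,409,233,205)),("P",ray(w,383,174,223))): print(n,p.round(1),np.hypot(*(p-C)[:2]).round(1),(np.arctan2(*(p-C)[1::-1])%6.283).round(3))
E
python3 -m handwheel '[{"rx":0,"ry":0,"rz":-0.12,"dx":0,"dy":0,"dz":0,"grip":1},{"rx":0,"ry":0,"rz":-0.12,"dx":0,"dy":0,"dz":0,"grip":1},{"rx":0,"ry":0,"rz":-0.12,"dx":0,"dy":0,"dz":0,"grip":1},{"rx":0,"ry":0,"rz":-0.12,"dx":0,"dy":0,"dz":0,"grip":1},{"rx":0,"ry":0,"rz":-0.12,"dx":0,"dy":0,"dz":0,"grip":1},{"rx":0,"ry":0,"rz":-0.1,"dx":0,"dy":0,"dz":0,"grip":1},{"rx":0,"ry":0,"rz":0,"dx":-18,"dy":6,"dz":0,"grip":1},{"rx":0,"ry":0,"rz":0,"dx":-18,"dy":6,"dz":0,"grip":1},{"rx":0,"ry":0,"rz":0,"dx":0,"dy":0,"dz":0,"grip":1},{"rx":0,"ry":0,"rz":0,"dx":0,"dy":0,"dz":0,"grip":1}]'|sed "$R"
```

```text
K [451.  -12.6 205. ] 140.6 3.231
P [497.    4.1 223. ] 94.1 3.098
clock: 17.28
eef_pos: [432.1, 19.4, 324.7]
eef_rot: [-3.024, -0.849, 0.001]
F: [0.3, 0.9, 0.1]
```

```bash
R='s/contact_force/F/;/F:\|eef_p\|clock/!d'; 
python3 -m handwheel '[{"rx":0,"ry":0,"rz":0,"dx":0,"dy":0,"dz":40,"grip":1},{"rx":0,"ry":0,"rz":0,"dx":0,"dy":0,"dz":40,"grip":1},{"rx":0,"ry":0,"rz":0,"dx":0,"dy":0,"dz":40,"grip":1},{"rx":0,"ry":0,"rz":0,"dx":0,"dy":0,"dz":0,"grip":1},{"rx":0,"ry":0,"rz":0,"dx":0,"dy":4,"dz":0,"grip":1},{"rx":0,"ry":0,"rz":0,"dx":0,"dy":3,"dz":0,"grip":1},{"rx":0,"ry":0,"rz":0,"dx":0,"dy":3,"dz":0,"grip":1},{"rx":0,"ry":0,"rz":0,"dx":0,"dy":0,"dz":0,"grip":1}]'|sed "$R"
python3 -m handwheel '[{"rx":0,"ry":0,"rz":0,"dx":-1,"dy":3,"dz":0,"grip":1},{"rx":0,"ry":0,"rz":0,"dx":-1.2,"dy":3,"dz":0,"grip":1},{"rx":0,"ry":0,"rz":0,"dx":-1.2,"dy":3,"dz":0,"grip":1},{"rx":0,"ry":0,"rz":0,"dx":-1.2,"dy":3,"dz":0,"grip":1},{"rx":0,"ry":0,"rz":0,"dx":-1.2,"dy":4,"dz":0,"grip":1},{"rx":0,"ry":0,"rz":0,"dx":-1.2,"dy":5,"dz":0,"grip":1},{"rx":0,"ry":0,"rz":0,"dx":-1.2,"dy":5,"dz":0,"grip":1}]'|sed "$R"
```

```text
clock: 17.95
eef_pos: [438.1, 10.7, 207.6]
F: [-0.6, -0.4, -0.3]
clock: 18.53
eef_pos: [443.0, -15.5, 205.6]
F: [-8.0, 2.5, 1.2]
```

```bash
R='s/contact_force/F/;/F:\|eef_p\|clock/!d'; 
python3 -m handwheel '[{"rx":0,"ry":0,"rz":0,"dx":-2,"dy":5,"dz":0,"grip":1},{"rx":0,"ry":0,"rz":0,"dx":-1.5,"dy":5,"dz":0,"grip":1},{"rx":0,"ry":0,"rz":0,"dx":-1,"dy":5,"dz":0,"grip":1},{"rx":0,"ry":0,"rz":0,"dx":-1,"dy":5,"dz":0,"grip":1},{"rx":0,"ry":0,"rz":0,"dx":-0.5,"dy":5,"dz":0,"grip":1},{"rx":0,"ry":0,"rz":0,"dx":0,"dy":5,"dz":0,"grip":1}]'|sed "$R"
python3 -m handwheel '[{"rx":0,"ry":0,"rz":0,"dx":0,"dy":5,"dz":0,"grip":1},{"rx":0,"ry":0,"rz":0,"dx":0.2,"dy":5,"dz":0,"grip":1},{"rx":0,"ry":0,"rz":0,"dx":0.4,"dy":5,"dz":0,"grip":1},{"rx":0,"ry":0,"rz":0,"dx":0.6,"dy":5,"dz":0,"grip":1},{"rx":0,"ry":0,"rz":0,"dx":0.8,"dy":5,"dz":0,"grip":1}]'|sed "$R"
python3 - <<'E'
from station import read_camera, monitor
from h import *
s=monitor.read_state(); c=read_camera("wrist"); print(s["eef_pos"],s["contact_force"],s["clock"])
cv2.imwrite("pics/w9.png",c["pixels"]); np.save("w9.npy",wcam(s,c),allow_pickle=True)
E
```

```text
clock: 19.03
eef_pos: [453.7, -44.4, 205.4]
F: [-5.8, 1.0, 0.1]
clock: 19.45
eef_pos: [468.5, -64.7, 205.4]
F: [-5.3, 2.4, -0.3]
[468.5317011  -64.66009077 205.41451232] [-5.2676035   2.37130422 -0.32853548] 19.45
```

View pics/w9.png

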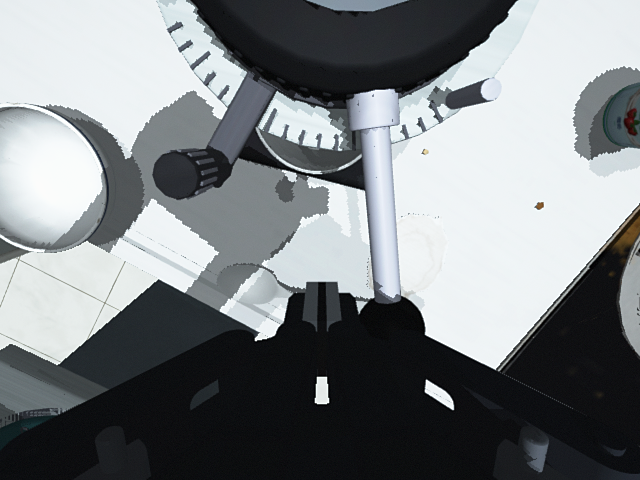

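The finger pushes the knob at (385,320), and the pin at (190,172) stays behind, untouched. About 0.4 rad remain.

```bash
R='s/contact_force/F/;/F:\|eef_p\|clock/!d'; 
python3 -m handwheel '[{"rx":0,"ry":0,"rz":0,"dx":0.6,"dy":5,"dz":0,"grip":1},{"rx":0,"ry":0,"rz":0,"dx":0.8,"dy":5,"dz":0,"grip":1},{"rx":0,"ry":0,"rz":0,"dx":1,"dy":5,"dz":0,"grip":1},{"rx":0,"ry":0,"rz":0,"dx":1.3,"dy":5,"dz":0,"grip":1},{"rx":0,"ry":0,"rz":0,"dx":1.6,"dy":5,"dz":0,"grip":1},{"rx":0,"ry":0,"rz":0,"dx":1.8,"dy":5,"dz":0,"grip":1},{"rx":0,"ry":0,"rz":0,"dx":0,"dy":0,"dz":0,"grip":1}]'|sed "$R"
python3 -m handwheel '[{"rx":0,"ry":0,"rz":0,"dx":0.7,"dy":2,"dz":0,"grip":1},{"rx":0,"ry":0,"rz":0,"dx":0.7,"dy":2,"dz":0,"grip":1},{"rx":0,"ry":0,"rz":0,"dx":0.7,"dy":2,"dz":0,"grip":1},{"rx":0,"ry":0,"rz":0,"dx":0,"dy":0,"dz":0,"grip":1}]'|sed "$R"
python3 -m handwheel '[{"rx":0,"ry":0,"rz":0,"dx":0.8,"dy":2,"dz":0,"grip":1},{"rx":0,"ry":0,"rz":0,"dx":0.8,"dy":2,"dz":0,"grip":1},{"rx":0,"ry":0,"rz":0,"dx":0,"dy":0,"dz":0,"grip":1}]'|sed "$R"
```

```text
clock: 20.08
eef_pos: [490.7, -86.6, 205.4]
F: [-0.2, 0.5, -0.1]
clock: 20.42
eef_pos: [495.6, -90.3, 205.4]
F: [-3.1, 1.7, -0.0]
clock: 20.67
eef_pos: [499.2, -93.0, 205.3]
F: [-2.7, 1.0, -0.4]
```

```bash
R='s/contact_force/F/;/F:\|eef_p\|clock/!d'; 
python3 -m handwheel '[{"rx":0,"ry":0,"rz":0,"dx":0.8,"dy":1.8,"dz":0,"grip":1},{"rx":0,"ry":0,"rz":0,"dx":0.8,"dy":1.8,"dz":0,"grip":1},{"rx":0,"ry":0,"rz":0,"dx":0,"dy":0,"dz":0,"grip":1}]'|sed "$R"
python3 -m handwheel '[{"rx":0,"ry":0,"rz":0,"dx":0.8,"dy":1.6,"dz":0,"grip":1},{"rx":0,"ry":0,"rz":0,"dx":0.8,"dy":1.6,"dz":0,"grip":1},{"rx":0,"ry":0,"rz":0,"dx":0,"dy":0,"dz":0,"grip":1}]'|sed "$R"
python3 -m handwheel '[{"rx":0,"ry":0,"rz":0,"dx":0.9,"dy":1.6,"dz":0,"grip":1},{"rx":0,"ry":0,"rz":0,"dx":0.9,"dy":1.6,"dz":0,"grip":1},{"rx":0,"ry":0,"rz":0,"dx":0,"dy":0,"dz":0,"grip":1}]'|sed "$R"
```

```text
clock: 20.92
eef_pos: [502.4, -95.2, 205.3]
F: [-2.5, 0.9, -0.2]
clock: 21.17
eef_pos: [505.4, -97.1, 205.3]
F: [-3.0, 1.1, 0.8]
clock: 21.42
eef_pos: [508.6, -98.9, 205.3]
F: [-2.5, 1.3, 0.5]
```

```bash
R='s/contact_force/F/;/F:\|eef_p\|clock/!d'; 
python3 -m handwheel '[{"rx":0,"ry":0,"rz":0,"dx":0.9,"dy":1.5,"dz":0,"grip":1},{"rx":0,"ry":0,"rz":0,"dx":0.9,"dy":1.5,"dz":0,"grip":1},{"rx":0,"ry":0,"rz":0,"dx":0,"dy":0,"dz":0,"grip":1}]'|sed "$R"
python3 -m handwheel '[{"rx":0,"ry":0,"rz":0,"dx":0.9,"dy":1.5,"dz":0,"grip":1},{"rx":0,"ry":0,"rz":0,"dx":0.9,"dy":1.5,"dz":0,"grip":1},{"rx":0,"ry":0,"rz":0,"dx":0,"dy":0,"dz":0,"grip":1}]'|sed "$R"
```

```text
clock: 21.67
eef_pos: [511.7, -100.5, 205.3]
F: [-2.8, 1.0, 0.0]
clock: 21.92
eef_pos: [514.8, -102.1, 205.3]
F: [-4.0, 0.6, 0.1]
```

```bash
R='s/contact_force/F/;/F:\|eef_p\|clock/!d'; 
python3 -m handwheel '[{"rx":0,"ry":0,"rz":0,"dx":0.9,"dy":1.4,"dz":0,"grip":1},{"rx":0,"ry":0,"rz":0,"dx":0.9,"dy":1.4,"dz":0,"grip":1},{"rx":0,"ry":0,"rz":0,"dx":0,"dy":0,"dz":0,"grip":1}]'|sed "$R"
python3 -m handwheel '[{"rx":0,"ry":0,"rz":0,"dx":0.9,"dy":1.4,"dz":0,"grip":1},{"rx":0,"ry":0,"rz":0,"dx":0.9,"dy":1.4,"dz":0,"grip":1},{"rx":0,"ry":0,"rz":0,"dx":0,"dy":0,"dz":0,"grip":1}]'|sed "$R"
```

```text
clock: 22.17
eef_pos: [515.7, -102.6, 205.1]
F: [-28.7, 10.6, 9.7]
clock: 22.42
eef_pos: [516.4, -103.0, 205.0]
F: [-59.7, 22.3, 21.2]
```

The lever is hard against the open-end post. I'll back off, lift clear and check numerically, since the viewing allowance is used up.

```bash
R='s/contact_force/F/;/F:\|eef_p\|clock/!d'; 
python3 -m handwheel '[{"rx":0,"ry":0,"rz":0,"dx":-2,"dy":-6,"dz":0,"grip":1},{"rx":0,"ry":0,"rz":0,"dx":-3,"dy":-8,"dz":0,"grip":1},{"rx":0,"ry":0,"rz":0,"dx":-8,"dy":-8,"dz":0,"grip":1},{"rx":0,"ry":0,"rz":0,"dx":-5,"dy":0,"dz":-38,"grip":1},{"rx":0,"ry":0,"rz":0,"dx":0,"dy":0,"dz":-38,"grip":1},{"rx":0,"ry":0,"rz":0,"dx":0,"dy":0,"dz":-38,"grip":1},{"rx":0,"ry":0,"rz":0,"dx":-10,"dy":0,"dz":-20,"grip":1},{"rx":0,"ry":0,"rz":0,"dx":0,"dy":0,"dz":0,"grip":1},{"rx":0,"ry":0,"rz":0,"dx":0,"dy":0,"dz":0,"grip":1}]'|sed "$R"
python3 - <<'E'
from station import read_camera, monitor
from h import *
s=monitor.read_state(); c=read_camera("wrist"); im=c["pixels"]; w=wcam(s,c); print(s["eef_pos"])
C=np.array([591,0,0.])
def pt(h,r,z): return [C[0]+r*np.cos(h),C[1]+r*np.sin(h),z]
print("predicted px: knob q0, pin set, axis", proj(w,[pt(4.21,140,205),pt(3.098,95,223),[591,0,217]]).round())
m=((im.max(2)<70)*255).astype(np.uint8); m[300:]=0
n,l,st,ce=cv2.connectedComponentsWithStats(m)
for i in range(1,n):
    if st[i,4]>120:
        p=ray(w,*ce[i],205); print(st[i],ce[i].round(),p.round(),np.hypot(*(p-C)[:2]).round(),(np.arctan2(*(p-C)[1::-1])%6.283).round(3))
E
```

```text
clock: 23.17
eef_pos: [485.4, -100.9, 340.5]
F: [0.5, -0.4, -0.9]
[ 485.44315309 -100.89664888  340.5189568 ]
predicted px: knob q0, pin set, axis [[374. 206.]
 [193. 147.]
 [271.  13.]]
[  184     0   178   173 11709] [274.  82.] [559. -19. 205.] 37.0 3.668
[561   0  52  10 331] [585.   3.] [ 702. -165.  205.] 199.0 5.306
[  434    29   206   271 25459] [571. 207.] [ 599. -247.  205.] 247.0 4.745
[492 100  19  36 160] [500. 122.] [ 618. -164.  205.] 166.0 4.874
[279 137  27  16 134] [292. 145.] [530. -49. 205.] 79.0 3.818
[362 187  35  34 905] [379. 204.] [ 527. -125.  205.] 140.0 4.24
[ 111  244  147   56 4532] [188. 280.] [400. -32. 205.] 194.0 3.305
[289 282  66  18 747] [321. 292.] [ 445. -126.  205.] 193.0 3.851
```

The knob is at heading 4.24, against the post. The pin's dark outline begins at column 184, as expected for the position where it was set. The arm is clear, so I'll hand in.

```bash
python3 -c "
from station import job; print(job.finish_job())"
```

```text
the job is handed in; nothing more can be done
None
```

I set the zero stop, swung the lever back to its open end and handed the job in at about 23 s of the 67 s allowed. `finish_job` gives no verdict, so the results below are my own measurements.

- **Pressing the burrs:** I pressed the knob until the force rose from about 4–5 N of sliding to about 10.5 N, roughly 6 N above sliding. The limit is 13 N above. The lever was then at about q = 1.0, with the pin still well away from it.
- **Setting the stop:** I slid the pin against the lever until I felt contact at about 4.5 N and held it there for roughly half a second. The picture taken afterwards showed the lever still in its pressed position, with the pin 0.133 rad from it (0.127 is snug). That puts `stop_angle` at about -0.46.
- **Opening the lever:** I pushed the lever back until it met the open-end post. The last steps pressed harder than I intended, about 67 N on the fingers against the post, before I backed off; the wrist limit is 120 N.
- **Last checks:** The final wrist picture puts the knob at the post, so `lever_angle` is about 0, and the arm was lifted clear. I checked the pin only roughly at the end: its outline merged with the collar's, but its edge was within a pixel or two of where it was set.
- **Not checked:** I did not measure the cup, bowl, onion or tub at the end. The fingers did not go near them.
- **Other problems:** The scene camera was blocked throughout. My first moves were refused because of incomplete rows, without moving anything.

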